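# Chase the press-nut thread with a hand tap

## Task

Take the T-handled wrench out of its wooden rest, set it gently down over the square head of the tap that stands in the press-nut block, and work the tap down clockwise in a tapper's rhythm: half a turn forward, a quarter back, half a turn forward, a quarter back, then forward again until you feel it reach the bottom of the blind hole. Pause a moment at each reversal, stop as soon as it bottoms, since a tap forced on will snap, and leave the wrench standing seated on the tap, with the other things on the counter left alone.

Things in the scene. Friction and masses are not known exactly. Their poses are not given: they have to be found in the camera images.
- wrench: steel T-handled box wrench, 0.28 kg, 82 high, standing upright in the rest. Origin: centre of its open underside; z up, x along the cross bar. From below: socket block 32 x 32 x 34, round neck 14 across, then at 60 to 82 the grip block with a round bar 10 across out of each end, 157 over all along x. Looks the same after half a turn
- wrench_grip (a point): centre of the wrench's flat-sided grip block (44 along x, 16 thick along y, 22 high), 71 above the wrench's origin; the neck below it leaves 26 free above the socket block
- wrench_socket (a point): on the wrench's axis, roof of its socket, 22 above its origin. The square hole is 19.5 wide, sides along the wrench's x and y, open below; it fits the tap in any of four quarter-turn positions with about 5 degrees of turning play either way
- wrench_rest: light wooden block 80 x 80 x 22, fixed, with a square pocket 35 wide whose floor is 8 above the counter; the wrench stands in it. Origin under its centre, pocket sides along x and y
- nut_block: dark cast nut block with four bolts on a plywood board 124 x 104, fixed; its round boss (52 across) ends 45 above the counter. Origin under its centre, on the tap's axis; z up
- tap_square (a point): on the tap's axis, the tip of its head (at the start 82.8 to 84 above the counter); turns with the head. Downward: 6 of blunt four-sided lead-in, then 16 of square 18 x 18, sides along this point's x and y. A seated wrench has its socket roof on this point
- tap_depth (a point): on the tap's axis, in its shank 26 below the tip of the head; sinks and rises with the tap but does not turn. The rigid bottom of the hole comes 0.82 to 1.06 turns after the start, different each time and not visible: it is felt as torque climbing over the steady drag
- tap_head: square head of the tap, steel, origin at its foot, 22 below its tip. Right-handed: clockwise from above drives the tap down, 5 a turn, against a steady drag of about 0.08 N m. The shank below it is springy (2 N m per rad), so at the bottom the head still turns a little as torque climbs. If the wrench bears on it with over 30 N (twist about 0.4 N m, or a hard push) it snaps
- charcoal_box_6: dark charcoal box lying flat, 150 x 38 x 38, between the work places; origin under its centre
- masking_tape: roll of masking tape, 96 across, 24 high, at the left; origin under its centre
- paint_jar_3: paint jar, 67 across, 61 high, at the right; origin under its centre
- paint_tube_1: paint tube, 122 long, 34 wide, 25 high, at the far left; origin under its centre
- brush_4: paint brush 220 long, 9 high, near the front edge; origin under its centre
- eraser_1: eraser 56 x 23 x 13, near the front edge; origin under its centre

How it is judged:
By the outcome, as a careful person would: the job done as asked, in the order asked, and still so for the second after the job is handed in, with the robot touching nothing.
It also fails if it takes over 72 s, if anything falls off the work surface, if the arm or the gripper's body presses on something with over 40 N, if the wrist force passes 120 N, or if a joint passes its speed limit or range.

## Robot

A 7-joint arm with a two-finger parallel gripper is mounted at the origin on a cart in front of the work surface, level with it; the furniture and walls round the work are solid. World frame = base frame: x ahead of the robot, y to its left, z up, the work surface at z = 0. Lengths are in m, angles in degrees, forces in N, time in s.
With the tool pointing down it reaches from about 0.4 to 0.875 m from the base axis. Payload 4.4 kg.
Tool frame: the origin (TCP) lies midway between the tips of the shut fingers; the grasp point (between the pads) lies 19 mm behind it (hold_point_z is the distance from the TCP to the grasp point, in m); z points along the fingers, y is the line along which they close (so a half turn about z gives the same grasp; the last joint's range is limited). The gripper opens to 85 mm and grips with 20 to 120 N. Pads are 22 mm wide; open, the fingers measure 114 mm over their backs; the gripper's body (76 mm by 85 mm) begins 54 mm behind the grasp point. The pads swing forward as they close: fully open they stand 13 mm farther back than shut.
Start: joints at [-67.368, 36.005, 2.206, 86.941, -1.547, 57.084, -1.146], TCP at [0.289, 0.582, 0.231] pointing down, gripper open.
Joint ranges: [-175.42, 175.42], [-21.48, 121.26], [-71.46, 75.88], [10.55, 141.38], [-63.04, 243.04], [13.31, 113.54], [-168.57, 168.57]. Speed limits (degrees/s): [147.25, 147.25, 180, 180, 180, 180, 180].

## Interface

Orientations are given as a 3x3 rotation matrix whose columns are the frame's x, y, z axes.
In Python, from workcell import * gives the robot as it stands.
- The arm moves only by the tool move_arm, never from a script. Its argument "steps" is a list that holds one entry, the list of rows, each a list of 7 numbers: the shift along the tool's x, y, z in m, then the turn, a rotation vector about the tool's x, y, z in units of 5 degrees (1.0 is 5 degrees), then the finger opening in m, from 0 to 0.0854. A call has 1 to 20 rows; each row is the pose to reach, as a shift and turn from the pose commanded when the call began, along the tool's axes at that moment; what a row does not reach only later rows make up. A row lasts 1/10 s, in which the tool goes at most 50 mm and 8.59 degrees, less where a joint would pass 70% of its speed; a pose out of reach is approached as far as the arm can. A call with a gripper value outside its range is refused whole. The fingers move at their own pace and stop on an object; the grip force is fixed at half the most. Time passes only in rows, so rows that repeat a pose let the fingers close. It gives the time, the measured TCP pose, the force, the opening and the grip force at its end, in the units of the state.
- get_obs(): the state, without advancing time (a new reading comes with each control period).
- read_camera(name): name is "scene" or "side" or "wrist"; returns a dict with "pixels" (400x640x3 uint8, red, green, blue), "depth" (400x640 float32, m along the optical axis (not along the pixel's ray), 0 where there is no reading), "fx", "fy", "cx", "cy" (pixels), "dist_coeffs" ([k1, k2, p1, p2, k3] as OpenCV has them; the pictures are not rectified), "rvec" (rotation vector, rad) and "tvec" (3), from world to camera coordinates, as OpenCV has them. Camera axes: x right, y down, z forward; pixel columns grow to the right and rows downward; lengths in m; the calibration is good to about 2 mm. A picture is of the moment at which its call begins.
- close_job(): hands the job in; it is judged then, once.
Trained networks look in a picture, given as the dict that the camera call returned (one of the last four; its "shot" number tells which), for a name from the list of things; names that differ only in an ending like _2 or _b are one class to them, and where a whole thing is asked for, a point or a joint stands for the part that bears it (a point fixed in the world has none). Each returns a list of dicts, best first, with "p" (0 to 1); they miss things now and then, are a little off and sometimes report something else, mostly with a low value. They report only what shows in the picture. A call takes as long as a camera call.
- boxes_of(picture, query): "at" ([column, row] in pixels, amid what is visible of it).
- pinpoint(picture, query): "at" ([column, row] in pixels: a listed point, or the origin of a listed thing).
The state is a dict: "clock": time; "joints": joint angles; "dq": joint speeds; "joint_torque": joint torques, N m; "position": TCP position; "orientation": TCP orientation; "force": force on the tool from outside, world axes, zero at the start; "moment": the same for the moment, N m; "width": finger opening in m; "finger_force": force on a finger pad.
Only numpy, scipy, OpenCV 4.12 (cv2) and the standard library are available. Lean on these libraries where they do the work, as an engineer would, in place of code of your own. Each camera call takes 0.05 s, during which the arm holds its last target. There are 200 camera calls.

## Working session

There is one attempt and no reset: what is moved stays moved. The work goes in short steps, Python scripts to look and compute and a tool call to move; the robot and the scene stay as the last step left them, time stands still between calls to the robot, and variables do not carry over. Pictures are saved under pics/ and viewed, at most 10 in all, crops included, and the job is handed in when it is done.

Besides the shell and the picture viewer there is one more tool, called after "Call:" as name(argument=value, ...), one argument or row to a line, values as JSON. move_arm: Moves the arm, as the interface text tells. Its arguments: {"type":"object","properties":{"steps":{"type":"array"}},"required":["steps"]}

```bash
ls; mkdir -p pics; cat > h.py <<'E'
from workcell import *
import numpy as np, cv2
def K(c): return np.array([[c["fx"],0,c["cx"]],[0,c["fy"],c["cy"]],[0,0,1.]])
def RT(c): return cv2.Rodrigues(np.array(c["rvec"],float))[0], np.array(c["tvec"],float).reshape(3)
def ray(c,uv):
    p=cv2.undistortPoints(np.array([[uv]],float),K(c),np.array(c["dist_coeffs"],float)).ravel()
    R,t=RT(c); return -R.T@t, R.T@np.array([p[0],p[1],1.])
def atz(c,uv,z):
    o,d=ray(c,uv); return o+d*(z-o[2])/d[2]
def proj(c,P):
    return cv2.projectPoints(np.array(P,float).reshape(-1,3),np.array(c["rvec"],float),np.array(c["tvec"],float),K(c),np.array(c["dist_coeffs"],float))[0].reshape(-1,2)
def save(c,n,crop=None,s=1):
    p=c["pixels"][:,:,::-1]
    if crop: a,b,w,h=crop; p=p[b:b+h,a:a+w]
    cv2.imwrite("pics/"+n,cv2.resize(p,None,fx=s,fy=s,interpolation=cv2.INTER_CUBIC))
E
python3 - <<'E'
from h import *
o=get_obs(); print(o["clock"],o["position"],o["orientation"],o["force"])
ims=[]
H={"wrench":0,"wrench_grip":.079,"wrench_socket":.03,"wrench_rest":0,"nut_block":0,"tap_square":.083,"tap_depth":.057,"charcoal_box_6":0}
for n in ["scene","side"]:
    c=read_camera(n); ims.append(c["pixels"][:,:,::-1])
    for q in H:
        r=pinpoint(c,q)[:2]
        for k in r: print(n,q,k["at"],round(k["p"],2),atz(c,k["at"],H[q]).round(4))
cv2.imwrite("pics/a.png",cv2.resize(np.vstack(ims),(480,600),interpolation=cv2.INTER_AREA))
cv2.imwrite("pics/scene.png",ims[0]);cv2.imwrite("pics/side.png",ims[1])
E
```

```text
pics
0.0 [0.28872933 0.58166545 0.23040193] [[-8.95708175e-01  4.44641651e-01 -8.17323473e-04]
 [ 4.44642402e-01  8.95706599e-01 -1.67997578e-03]
 [-1.49051776e-05 -1.86818471e-03 -9.99998255e-01]] [0.49728645 0.8478212  0.33441712]
scene wrench [305.9, 166.8] 0.67 [0.5179 0.2597 0.    ]
scene wrench_socket [306.9, 164.6] 0.85 [0.5122 0.2387 0.03  ]
scene wrench_socket [292.0, 228.4] 0.46 [0.3507 0.0161 0.03  ]
scene wrench_rest [305.7, 172.3] 0.61 [0.5049 0.2354 0.    ]
scene nut_block [372.1, 259.7] 0.71 [ 0.51   -0.1705  0.    ]
scene tap_square [376.6, 244.0] 0.6 [ 0.5109 -0.1767  0.083 ]
scene tap_depth [372.2, 245.6] 0.45 [ 0.51   -0.1612  0.057 ]
scene charcoal_box_6 [347.2, 219.7] 0.96 [ 0.5227 -0.0123  0.    ]
side wrench [334.9, 162.2] 0.68 [0.512  0.2771 0.    ]
side wrench_grip [336.5, 147.3] 0.74 [0.5161 0.2618 0.079 ]
side wrench_grip [356.5, 237.8] 0.22 [ 0.509  -0.1813  0.079 ]
side wrench_socket [338.1, 156.8] 0.86 [0.5228 0.269  0.03  ]
side wrench_rest [336.7, 165.8] 0.54 [0.5154 0.2551 0.    ]
side nut_block [355.1, 254.8] 0.89 [ 0.5073 -0.1771  0.    ]
side tap_square [356.4, 238.1] 0.72 [ 0.5078 -0.186   0.083 ]
side tap_square [331.4, 139.3] 0.66 [0.5042 0.3071 0.083 ]
side tap_depth [355.4, 238.3] 0.66 [ 0.5095 -0.1626  0.057 ]
side tap_depth [333.9, 136.3] 0.59 [0.5208 0.3604 0.057 ]
side charcoal_box_6 [352.1, 215.2] 0.93 [ 0.5273 -0.0075  0.    ]
```

View pics/scene.png

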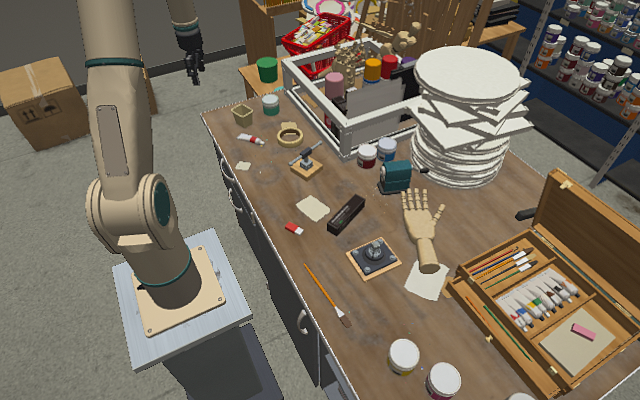

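View pics/side.png

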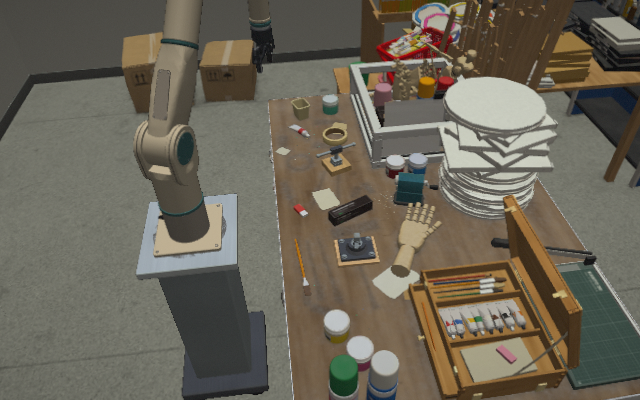

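The scene and side pictures agree. The wrench stands in its rest at about (305,160) in scene and (337,160) in side, near (0.513, 0.255). The nut block is at (375,257) in scene and (356,247) in side, near (0.509, -0.172). I'll go above the wrench for a close look.

Call:
move_arm(
  steps=[
    [[-0.04,-0.022,-0.005,0,0,0,0.085],[-0.08,-0.045,-0.01,0,0,0,0.085],[-0.12,-0.067,-0.015,0,0,0,0.085],[-0.16,-0.09,-0.02,0,0,0,0.085],[-0.2,-0.113,-0.02,0,0,0,0.085],[-0.24,-0.135,-0.02,0,0,0,0.085],[-0.28,-0.158,-0.02,0,0,0,0.085],[-0.32,-0.18,-0.02,0,0,0,0.085],[-0.345,-0.195,-0.02,0,0,0,0.085],[-0.345,-0.195,-0.02,0,0,0,0.085],[-0.345,-0.195,-0.02,0,0,0,0.085]],
  ],
)

```text
clock: 2.0
position: [0.5115, 0.2537, 0.2513]
orientation: [[-0.895, 0.446, -0.0], [0.446, 0.895, 0.0], [0.0, 0.0, -1.0]]
force: [-0.5, 0.0, 0.4]
width: 0.0852
finger_force: 0.0
```

```bash
python3 - <<'E'
from h import *
o=get_obs(); print(o["clock"],o["position"].round(4),o["orientation"].round(3),o["joints"])
c=read_camera("wrist"); R,t=RT(c); print("cam",(-R.T@t).round(3),R.round(2))
for q,z in {"wrench":.008,"wrench_grip":.079,"wrench_socket":.03,"wrench_rest":0}.items():
    for k in pinpoint(c,q)[:2]: print(q,k["at"],round(k["p"],2),atz(c,k["at"],z).round(4))
save(c,"w1.png")
np.savez("w1.npz",**{k:v for k,v in c.items()})
E
```

```text
2.0 [0.5115 0.2537 0.2513] [[-0.895  0.446 -0.   ]
 [ 0.446  0.895  0.   ]
 [ 0.     0.    -1.   ]] [-31.31833716  28.17051711   3.22306551  98.56288239  -1.9308567
  53.31698803  36.17545535]
cam [0.451 0.284 0.394] [[ 0.45  0.9   0.  ]
 [ 0.86 -0.43  0.27]
 [ 0.24 -0.12 -0.96]]
wrench [314.9, 168.2] 0.94 [0.5061 0.2459 0.008 ]
wrench_grip [310.8, 183.9] 0.74 [0.5099 0.2406 0.079 ]
wrench_grip [82.3, 284.8] 0.19 [ 0.4969 -0.0815  0.079 ]
wrench_socket [313.8, 173.6] 0.79 [0.5086 0.2436 0.03  ]
wrench_rest [317.2, 166.5] 0.84 [0.5065 0.2491 0.    ]
```

View pics/w1.png

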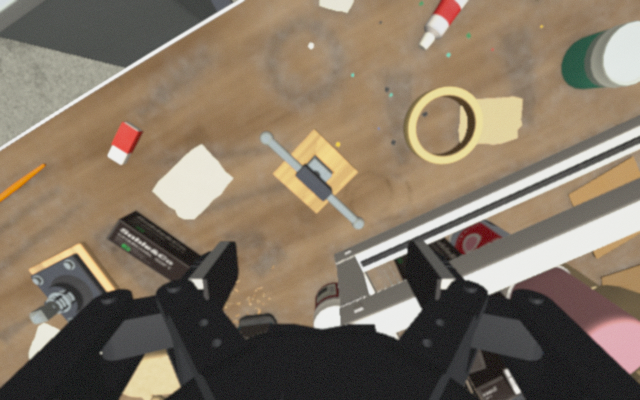

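The wrist picture shows the bar from (267,139) to (358,224), with the grip block top near (313,180). A white frame lies to the lower right, so I'll check its height and work out the bar direction.

```bash
python3 - <<'E'
from h import *
c=dict(np.load("w1.npz",allow_pickle=True)); 
c={k:(v.item() if v.ndim==0 else v) for k,v in c.items()}
D=c["depth"]; R,t=RT(c)
def P(u,v):
    o,d=ray(c,(u,v)); return o+d*D[v,u]
for n,uv in dict(corner=(345,262),edge=(420,222),edge2=(560,160),edgein=(420,262),grip=(313,180),charbox=(150,235),jar=(590,70)).items(): print(n,P(*uv).round(3))
# point cloud of wrench: z .07...1
vv,uu=np.mgrid[110:250,240:385]; 
pts=cv2.undistortPoints(np.stack([uu.ravel(),vv.ravel()],1).astype(float)[:,None],K(c),np.array(c["dist_coeffs"])).reshape(-1,2)
Z=D[vv,uu].ravel(); X=(np.c_[pts,np.ones(len(pts))]*Z[:,None]-t)@R
ok=(X[:,2]>.066)&(X[:,2]<.097)&(Z>0)&(np.hypot(X[:,0]-.51,X[:,1]-.243)<.09)
Q=X[ok]; print(len(Q),Q[:,2].mean(),Q[:,2].max())
(cx,cy),(w,h),a=cv2.minAreaRect(Q[:,:2].astype(np.float32)*1000); print("rect",cx,cy,w,h,a)
m=Q[:,:2].mean(0); u,s,vt=np.linalg.svd(Q[:,:2]-m,full_matrices=False); print("mean",m,"dir",vt[0],np.degrees(np.arctan2(vt[0][1],vt[0][0])))
top=Q[Q[:,2]>.0865]; r=cv2.minAreaRect(top[:,:2].astype(np.float32)*1000); print("top",len(top),r)
for e in [(267,139),(358,224)]: print(atz(c,e,.079))
E
```

```text
corner [0.637 0.227 0.04 ]
edge [0.636 0.344 0.023]
edge2 [0.636 0.539 0.029]
edgein [0.524 0.295 0.282]
grip [0.505 0.246 0.091]
charbox [0.484 0.001 0.03 ]
jar [0.54  0.587 0.044]
1567 0.08489842588183036 0.09184759928801497
rect 508.5513000488281 244.22543334960938 154.80581665039062 16.345041275024414 19.748552322387695
mean [0.50525871 0.24408329] dir [0.94132504 0.33750137] 19.724717005298192
top 579 ((508.1639404296875, 244.08636474609375), (145.62474060058594, 16.345041275024414), 19.748554229736328)
[0.44399808 0.22076239 0.079     ]
[0.57784781 0.26840182 0.079     ]
```

Bar direction is 19.7° and the centre is about (0.5095, 0.2443). The frame is low, so it is no obstacle. I'll turn -46.2°, centre the tool, descend to 0.17 and look once more.

Call:
move_arm(
  steps=[
    [[0,-0.002,0.012,0,0,-1.3,0.085],[-0.001,-0.004,0.025,0,0,-2.8,0.085],[-0.001,-0.006,0.04,0,0,-4.3,0.085],[-0.002,-0.008,0.055,0,0,-5.8,0.085],[-0.0024,-0.0093,0.068,0,0,-7.3,0.085],[-0.0024,-0.0093,0.077,0,0,-8.6,0.085],[-0.0024,-0.0093,0.081,0,0,-9.24,0.085],[-0.0024,-0.0093,0.081,0,0,-9.24,0.085],[-0.0024,-0.0093,0.081,0,0,-9.24,0.085]],
  ],
)

```text
clock: 3.15
position: [0.5092, 0.2454, 0.1704]
orientation: [[-0.941, -0.338, 0.0], [-0.338, 0.941, 0.0], [-0.0, 0.0, -1.0]]
force: [0.5, -0.1, -0.5]
width: 0.0849
finger_force: 0.0
```

```bash
cat >> h.py <<'E'
def cloud(c,box=(0,0,640,400)):
    a,b,w,h=box; vv,uu=np.mgrid[b:b+h,a:a+w]
    p=cv2.undistortPoints(np.stack([uu.ravel(),vv.ravel()],1).astype(float)[:,None],K(c),np.array(c["dist_coeffs"],float)).reshape(-1,2)
    Z=c["depth"][vv,uu].ravel(); R,t=RT(c); X=(np.c_[p,np.ones(len(p))]*Z[:,None]-t)@R
    return X[Z>0], np.c_[uu.ravel(),vv.ravel()][Z>0]
E
python3 - <<'E'
from h import *
o=get_obs(); print(o["clock"],o["position"].round(4),o["orientation"].round(4),o["joints"].round(1),o["force"],o["moment"])
c=read_camera("wrist"); save(c,"w2.png")
X,uv=cloud(c)
ok=(X[:,2]>.066)&(X[:,2]<.097)&(np.hypot(X[:,0]-.51,X[:,1]-.243)<.1)
Q=X[ok]; print(len(Q),Q[:,2].max())
print("rect",cv2.minAreaRect(Q[:,:2].astype(np.float32)*1000))
print(pinpoint(c,"wrench_grip")[:1], [atz(c,k["at"],.079) for k in pinpoint(c,"wrench_grip")[:1]])
top=Q[Q[:,2]>.0865]; print("top",len(top),cv2.minAreaRect(top[:,:2].astype(np.float32)*1000))
E
```

```text
3.15 [0.5092 0.2454 0.1704] [[-9.410e-01 -3.383e-01  0.000e+00]
 [-3.383e-01  9.410e-01  3.000e-04]
 [-1.000e-04  3.000e-04 -1.000e+00]] [-22.4  33.6  -9.3 104.2   7.6  42.8  74. ] [ 0.48705575 -0.05075869 -0.51751729] [ 0.04193787 -0.00648657 -0.02518898]
2589 0.09188730083669025
rect ((508.78436279296875, 244.15191650390625), (155.42758178710938, 15.866341590881348), 19.47136688232422)
[{'at': [321.5, 175.5], 'p': 0.66}] [array([0.48897493, 0.23791913, 0.079     ])]
top 999 ((508.20904541015625, 244.0128936767578), (143.39256286621094, 15.793939590454102), 19.181196212768555)
```

View pics/w2.png

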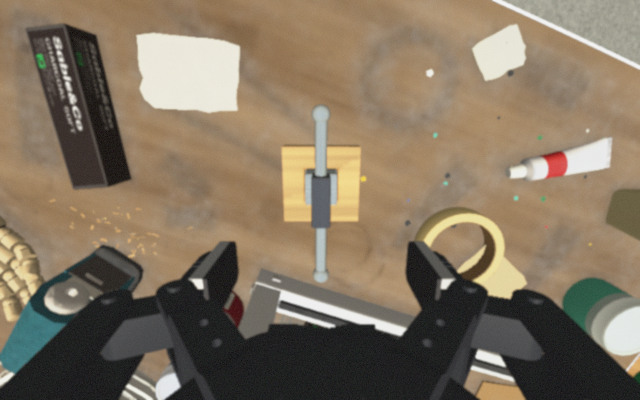

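The wrist picture shows the wrench bar vertical in the image at (321,108)-(321,277), so the tool is aligned. I'll descend partway, settle and check.

Call:
move_arm(
  steps=[
    [[0,0,0.015,0,0,0,0.085],[0,0,0.035,0,0,0,0.085],[0,0,0.055,0,0,0,0.085],[0,0,0.065,0,0,0,0.085],[0,0,0.07,0,0,0,0.085],[0,0,0.07,0,0,0,0.085],[0,0,0.07,0,0,0,0.085],[0,0,0.07,0,0,0,0.085]],
  ],
)

```text
clock: 4.1
position: [0.5099, 0.2451, 0.1012]
orientation: [[-0.941, -0.339, 0.001], [-0.339, 0.941, 0.001], [-0.002, 0.0, -1.0]]
force: [0.2, 0.2, 0.7]
width: 0.0851
finger_force: 0.0
```

```bash
python3 - <<'E'
from h import *
o=get_obs(); print(o["clock"],o["position"].round(4),o["orientation"].round(4),o["force"].round(2))
E
```

```text
4.1 [0.5099 0.2451 0.1012] [[-9.409e-01 -3.386e-01  1.400e-03]
 [-3.386e-01  9.409e-01  8.000e-04]
 [-1.600e-03  2.000e-04 -1.000e+00]] [0.22 0.24 0.67]
```

Call:
move_arm(
  steps=[
    [[0.0007,-0.0003,0.015,0,0,0,0.085],[0.0014,-0.0006,0.03,0,0,0,0.085],[0.0014,-0.0006,0.041,0,0,0,0.085],[0.0014,-0.0006,0.041,0,0,0,0.085],[0.0014,-0.0006,0.041,0,0,0,0.085],[0.0014,-0.0006,0.041,0,0,0,0.05],[0.0014,-0.0006,0.041,0,0,0,0.03],[0.0014,-0.0006,0.041,0,0,0,0.01],[0.0014,-0.0006,0.041,0,0,0,0.0],[0.0014,-0.0006,0.041,0,0,0,0.0],[0.0014,-0.0006,0.041,0,0,0,0.0],[0.0014,-0.0006,0.041,0,0,0,0.0],[0.0014,-0.0006,0.041,0,0,0,0.0]],
  ],
)

```text
clock: 5.4
position: [0.5084, 0.244, 0.0596]
orientation: [[-0.941, -0.339, 0.0], [-0.339, 0.941, 0.0], [-0.001, 0.0, -1.0]]
force: [-1.0, -0.0, 4.7]
width: 0.0151
finger_force: 59.3
```

```bash
python3 - <<'E'
from h import *
o=get_obs(); print(o["clock"],o["position"].round(4),o["orientation"].round(4),o["force"].round(2),o["moment"].round(3),o["width"],o["finger_force"])
E
```

```text
5.4 [0.5084 0.244  0.0596] [[-9.409e-01 -3.388e-01  5.000e-04]
 [-3.388e-01  9.409e-01  4.000e-04]
 [-6.000e-04  2.000e-04 -1.000e+00]] [-0.96 -0.02  4.71] [-0.     0.14  -0.011] 0.015058652844737693 59.27059829235077
```

Gripped. Next I'll lift and carry the wrench to a viewing spot beside the tap.

Call:
move_arm(
  steps=[
    [[0,0,-0.01,0,0,0,0],[0,0,-0.03,0,0,0,0],[0,0,-0.06,0,0,0,0],[0,0,-0.1,0,0,0,0],[0.005,-0.02,-0.125,0,0,0,0],[0.01,-0.05,-0.13,0,0,0,0],[0.018,-0.09,-0.13,0,0,0,0],[0.027,-0.13,-0.13,0,0,0,0],[0.036,-0.17,-0.13,0,0,0,0],[0.044,-0.21,-0.13,0,0,0,0],[0.053,-0.25,-0.13,0,0,0,0],[0.06,-0.29,-0.13,0,0,0,0],[0.068,-0.33,-0.13,0,0,0,0],[0.075,-0.365,-0.13,0,0,0,0],[0.08,-0.385,-0.13,0,0,0,0],[0.08,-0.39,-0.13,0,0,0,0],[0.08,-0.39,-0.13,0,0,0,0],[0.08,-0.39,-0.13,0,0,0,0],[0.08,-0.39,-0.13,0,0,0,0]],
  ],
)

```text
clock: 7.3
position: [0.5649, -0.1481, 0.1893]
orientation: [[-0.94, -0.341, -0.0], [-0.341, 0.94, 0.001], [0.0, 0.001, -1.0]]
force: [0.5, -0.2, -3.3]
width: 0.0149
finger_force: 58.9
```

```bash
python3 - <<'E'
from h import *
o=get_obs(); print(o["clock"],o["position"].round(4),o["orientation"].round(4),o["joints"].round(1),o["force"].round(2),o["moment"].round(3),o["width"],o["finger_force"])
c=read_camera("wrist"); save(c,"w3.png"); np.savez("w3.npz",**c)
for q,z in {"tap_square":.083,"tap_depth":.057,"nut_block":0,"tap_head":.061,"wrench_grip":.201}.items():
    for k in pinpoint(c,q)[:2]: print(q,k["at"],round(k["p"],2),atz(c,k["at"],z).round(4))
X,uv=cloud(c)
ok=(X[:,2]>.079)&(X[:,2]<.088)&(np.hypot(X[:,0]-.509,X[:,1]+.172)<.03); Q=X[ok]
print(len(Q), cv2.minAreaRect(Q[:,:2].astype(np.float32)*1000), Q[:,2].max(), uv[ok].mean(0))
E
```

```text
7.3 [ 0.5649 -0.1481  0.1893] [[-9.399e-01 -3.413e-01 -5.000e-04]
 [-3.413e-01  9.399e-01  1.200e-03]
 [ 0.000e+00  1.300e-03 -1.000e+00]] [ 18.8  33.6 -10.6 100.1   8.   47.  114.4] [ 0.47 -0.16 -3.32] [-0.005 -0.014 -0.002] 0.014931920086388117 58.91178488731384
tap_square [318.0, 125.5] 0.56 [ 0.508  -0.1721  0.083 ]
tap_depth [315.2, 125.9] 0.56 [ 0.5099 -0.1745  0.057 ]
nut_block [316.4, 124.5] 0.74 [ 0.5098 -0.1743  0.    ]
tap_head [313.7, 129.8] 0.56 [ 0.5136 -0.1746  0.061 ]
wrench_grip [319.3, 267.2] 0.81 [ 0.5707 -0.1474  0.201 ]
16 ((513.63720703125, -178.816162109375), (3.0822291374206543, 4.097437381744385), 82.3348159790039) 0.08252454274234064 [308.0625 129.25  ]
```

View pics/w3.png

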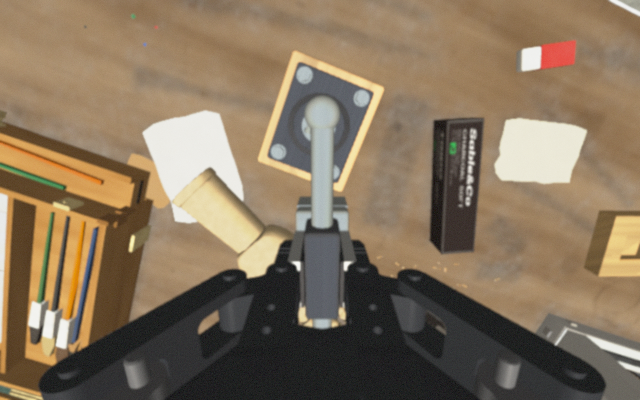

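The wrist picture shows the wrench bar hiding the tap at about (318,115), with the board around it. I'll sidestep 40 mm for a clear view.

Call:
move_arm(
  steps=[
    [[0,0.02,0,0,0,0,0],[0,0.04,0,0,0,0,0],[0,0.04,0,0,0,0,0],[0,0.04,0,0,0,0,0],[0,0.04,0,0,0,0,0]],
  ],
)

```text
clock: 8.1
position: [0.5518, -0.1137, 0.1894]
orientation: [[-0.941, -0.338, 0.001], [-0.338, 0.941, -0.001], [-0.0, -0.001, -1.0]]
force: [0.1, -0.3, -3.2]
width: 0.0153
finger_force: 59.1
```

```bash
python3 - <<'E'
from h import *
o=get_obs(); print(o["clock"],o["position"].round(4),o["orientation"].round(4))
c=read_camera("wrist"); np.savez("w4.npz",**c)
for q,z in {"tap_square":.0834,"tap_depth":.057,"nut_block":0,"tap_head":.061}.items():
    for k in pinpoint(c,q)[:1]: print(q,k["at"],round(k["p"],2),atz(c,k["at"],z).round(4))
X,uv=cloud(c)
ok=(X[:,2]>.080)&(X[:,2]<.088)&(np.hypot(X[:,0]-.509,X[:,1]+.173)<.025); Q=X[ok]
print(len(Q), cv2.minAreaRect(Q[:,:2].astype(np.float32)*1000), Q[:,2].max(), uv[ok].mean(0))
ok=(X[:,2]>.064)&(X[:,2]<.088)&(np.hypot(X[:,0]-.509,X[:,1]+.173)<.025); Q=X[ok]
print(len(Q), cv2.minAreaRect(Q[:,:2].astype(np.float32)*1000))
# wrench in hand: bar & block top
p=o["position"]
ok=(X[:,2]>p[2]-.002)&(X[:,2]<p[2]+.034)&(np.hypot(X[:,0]-p[0],X[:,1]-p[1])<.09); 
near=ok&(((X[:,:2]-p[:2])@o["orientation"][:2,1]).__abs__()<.007)
L=(X[near][:,:2]-p[:2])@o["orientation"][:2,0]; print("bar along toolx range",L.min(),L.max())
u,v=proj(c,[.509,-.173,.083])[0].astype(int); save(c,"w4.png",(max(u-70,0),max(v-60,0),140,120),5); print(u,v)
E
```

```text
8.1 [ 0.5518 -0.1137  0.1894] [[-9.412e-01 -3.379e-01  5.000e-04]
 [-3.379e-01  9.412e-01 -8.000e-04]
 [-2.000e-04 -9.000e-04 -1.000e+00]]
tap_square [274.7, 124.3] 0.95 [ 0.5062 -0.1725  0.0834]
nut_block [283.7, 126.2] 0.76 [ 0.511  -0.1743  0.    ]
tap_head [273.9, 127.2] 0.59 [ 0.5106 -0.1756  0.061 ]
270 ((508.8378601074219, -171.51821899414062), (15.2575101852417, 14.942258834838867), 83.48530578613281) 0.08461288066411672 [274.77407407 127.45555556]
480 ((508.8384094238281, -172.03846740722656), (18.21626853942871, 18.122699737548828), 82.24110412597656)
bar along toolx range -0.03496060195618153 0.07676304474550796
273 127
```

View pics/w4.png

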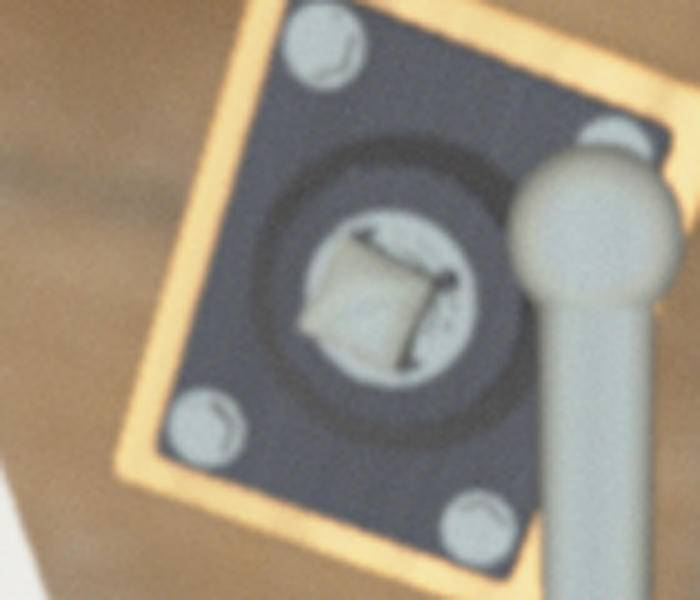

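The tap head shows clearly at crop (370,305), which puts it at about (0.5088, -0.172) with its sides at about 82.4°. Turning 62.65° ccw would give the best wrist range, so I'll try that above the tap.

Call:
move_arm(
  steps=[
    [[0.006,-0.004,0,0,0,-1.3,0],[0.012,-0.008,0,0,0,-2.6,0],[0.018,-0.012,0,0,0,-4,0],[0.024,-0.016,0,0,0,-5.4,0],[0.03,-0.02,0,0,0,-6.8,0],[0.036,-0.024,0,0,0,-8.2,0],[0.042,-0.028,0,0,0,-9.6,0],[0.048,-0.032,0,0,0,-11,0],[0.054,-0.036,0,0,0,-12,0],[0.0605,-0.0408,0,0,0,-12.53,0],[0.0605,-0.0408,0,0,0,-12.53,0],[0.0605,-0.0408,0,0,0,-12.53,0],[0.0605,-0.0408,0,0,0,-12.53,0],[0.0605,-0.0408,0,0,0,-12.53,0]],
  ],
)

```text
clock: 9.75
position: [0.5087, -0.1711, 0.1894]
orientation: [[-0.131, -0.991, 0.0], [-0.991, 0.131, 0.0], [-0.0, -0.0, -1.0]]
force: [0.6, -0.1, -2.4]
width: 0.015
finger_force: 59.1
```

```bash
cat > s.py <<'E'
from h import *
o=get_obs(); R=o["orientation"]
print(o["clock"],"pos",o["position"].round(4),"tilt",R[:2,2].round(4),"barang",np.degrees(np.arctan2(R[1,0],R[0,0])).round(2),"j",o["joints"].round(1),"F",o["force"].round(2),"M",o["moment"].round(3),round(o["width"],4),round(o["finger_force"],1))
E
python3 s.py
```

```text
9.75 pos [ 0.5087 -0.1711  0.1894] tilt [0.0003 0.    ] barang -97.54 j [ 35.8  32.5 -30.4 107.2  22.1  46.2 166.3] F [ 0.59 -0.13 -2.42] M [-0.034 -0.017 -0.044] 0.015 59.1
```

It reached the alignment with joint 7 at 166°. Next I'll correct y and lower to just above the tap tip.

Call:
move_arm(
  steps=[
    [[0.0015,0,0.015,0,0,0,0],[0.0015,0,0.03,0,0,0,0],[0.0015,0,0.042,0,0,0,0],[0.0015,0,0.048,0,0,0,0],[0.0015,0,0.048,0,0,0,0],[0.0015,0,0.048,0,0,0,0],[0.0015,0,0.048,0,0,0,0]],
  ],
)

```text
clock: 10.45
position: [0.5087, -0.1731, 0.1419]
orientation: [[-0.131, -0.991, 0.001], [-0.991, 0.131, -0.0], [0.0, -0.001, -1.0]]
force: [0.3, 0.6, -3.2]
width: 0.0152
finger_force: 59.0
```

```bash
python3 s.py; python3 - <<'E'
from h import *
o=get_obs();p=o["position"]
for n in ["scene","side"]:
    c=read_camera(n)
    X,uv=cloud(c,(250,180,200,120))
    for nm,lo,hi,r in [("tap",.047,.084,.0165)]:
        ok=(X[:,2]>lo)&(X[:,2]<hi)&(np.hypot(X[:,0]-.509,X[:,1]+.172)<r); print(n,nm,ok.sum(),X[ok].mean(0).round(4) if ok.any() else "")
    u,v=proj(c,[.509,-.172,.09])[0].astype(int); save(c,"z_%s.png"%n,(u-40,v-35,80,70),5)
cv2.imwrite("pics/z.png",np.hstack([cv2.imread("pics/z_scene.png"),cv2.imread("pics/z_side.png")]))
E
```

```text
10.45 pos [ 0.5087 -0.1731  0.1419] tilt [ 0.0012 -0.0003] barang -97.55 j [ 34.2  36.2 -27.9 109.6  25.3  40.3 163.6] F [ 0.33  0.59 -3.19] M [-0.019  0.005 -0.014] 0.0152 59.0
scene tap 77 [ 0.5068 -0.1767  0.0597]
side tap 70 [ 0.5099 -0.177   0.0627]
```

View pics/z.png

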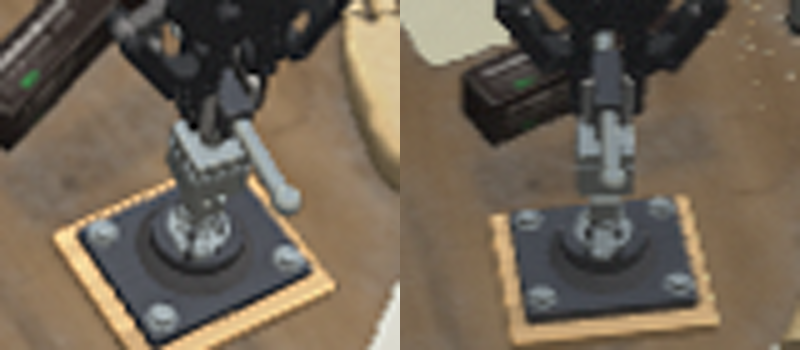

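The wrench sits over the tap in both crops. I'll lower slowly and watch the force.

Call:
move_arm(
  steps=[
    [[-0.0004,0,0.003,0,0,0,0],[-0.0004,0,0.005,0,0,0,0],[-0.0004,0,0.007,0,0,0,0],[-0.0004,0,0.009,0,0,0,0],[-0.0004,0,0.011,0,0,0,0],[-0.0004,0,0.012,0,0,0,0]],
  ],
)

```text
clock: 11.15
position: [0.5084, -0.1727, 0.1292]
orientation: [[-0.131, -0.991, 0.0], [-0.991, 0.131, 0.0], [-0.0, -0.0, -1.0]]
force: [-0.8, -0.4, -0.9]
width: 0.0153
finger_force: 59.5
```

```bash
python3 s.py
```

```text
11.15 pos [ 0.5084 -0.1727  0.1292] tilt [0.0003 0.    ] barang -97.55 j [ 33.6  37.2 -27.2 110.1  26.2  38.8 162.9] F [-0.78 -0.43 -0.91] M [ 0.002 -0.008 -0.059] 0.0153 59.5
```

Call:
move_arm(
  steps=[
    [[0,0,0.002,0,0,0,0],[0,0,0.004,0,0,0,0],[0,0,0.006,0,0,0,0],[0,0,0.008,0,0,0,0],[0,0,0.01,0,0,0,0],[0,0,0.0115,0,0,0,0],[0,0,0.013,0,0,0,0],[0,0,0.013,0,0,0,0]],
  ],
)

```text
clock: 11.95
position: [0.5084, -0.1727, 0.1161]
orientation: [[-0.131, -0.991, 0.0], [-0.991, 0.131, 0.0], [-0.0, -0.0, -1.0]]
force: [1.3, 0.0, -4.6]
width: 0.0153
finger_force: 59.0
```

```bash
python3 s.py
```

```text
11.95 pos [ 0.5084 -0.1727  0.1161] tilt [0.0002 0.0001] barang -97.55 j [ 33.   38.3 -26.3 110.7  27.1  37.2 162.1] F [ 1.34  0.01 -4.58] M [-0.07  -0.447  0.005] 0.0153 59.0
```

Call:
move_arm(
  steps=[
    [[0,0,0.0006,0,0,0,0],[0,0,0.0012,0,0,0,0],[0,0,0.0018,0,0,0,0],[0,0,0.0024,0,0,0,0],[0,0,0.0024,0,0,0,0]],
  ],
)

```text
clock: 12.45
position: [0.5084, -0.1727, 0.1139]
orientation: [[-0.131, -0.991, 0.0], [-0.991, 0.131, -0.0], [-0.0, -0.0, -1.0]]
force: [2.2, -0.7, -2.0]
width: 0.0152
finger_force: 59.1
```

```bash
python3 s.py
```

```text
12.45 pos [ 0.5084 -0.1727  0.1139] tilt [ 0.0003 -0.    ] barang -97.55 j [ 32.9  38.5 -26.2 110.8  27.2  36.9 162. ] F [ 2.22 -0.74 -2.  ] M [-0.057 -0.536  0.011] 0.0152 59.1
```

Call:
move_arm(
  steps=[
    [[0,-0.0005,0.0005,0,0,0,0],[0,-0.0005,0.001,0,0,0,0],[0,-0.0005,0.001,0,0,0,0],[0,-0.0005,0.001,0,0,0,0]],
  ],
)

```text
clock: 12.85
position: [0.5087, -0.1728, 0.1133]
orientation: [[-0.131, -0.991, 0.0], [-0.991, 0.131, -0.0], [0.0, -0.0, -1.0]]
force: [0.0, -0.1, 4.9]
width: 0.0151
finger_force: 60.3
```

```bash
python3 s.py
```

```text
12.85 pos [ 0.5087 -0.1728  0.1133] tilt [ 0.0001 -0.0004] barang -97.55 j [ 32.9  38.6 -26.1 110.7  27.3  36.9 161.9] F [ 0.01 -0.13  4.85] M [ 0.022  0.099 -0.015] 0.0151 60.3
```

It is seated with about 8 N of bearing. I'll start forward 45° while following the sink.

Call:
move_arm(
  steps=[
    [[0,0,-0.0002,0,0,0.9,0],[0,0,-0.0002,0,0,2,0],[0,0,-0.0001,0,0,3,0],[0,0,0.0,0,0,4,0],[0,0,0.0001,0,0,5,0],[0,0,0.0001,0,0,6,0],[0,0,0.0002,0,0,7,0],[0,0,0.0003,0,0,8,0],[0,0,0.0004,0,0,9,0]],
  ],
)

```text
clock: 13.75
position: [0.5084, -0.1727, 0.1128]
orientation: [[-0.796, -0.605, -0.001], [-0.605, 0.796, -0.0], [0.001, 0.0, -1.0]]
force: [-0.7, 0.7, 4.8]
width: 0.0151
finger_force: 60.3
```

```bash
python3 s.py
```

```text
13.75 pos [ 0.5084 -0.1727  0.1128] tilt [-0.0005 -0.0002] barang -142.74 j [ 24.7  37.  -13.5 111.   14.7  33.7 128.8] F [-0.75  0.73  4.8 ] M [0.044 0.233 0.072] 0.0151 60.3
```

Call:
move_arm(
  steps=[
    [[0,0,0.0,0,0,1.2,0],[0,0,0.0001,0,0,2.4,0],[0,0,0.0002,0,0,3.6,0],[0,0,0.0003,0,0,4.8,0],[0,0,0.0004,0,0,6,0],[0,0,0.0004,0,0,7.2,0],[0,0,0.0005,0,0,8.4,0],[0,0,0.0006,0,0,9.6,0],[0,0,0.0007,0,0,10.8,0],[0,0,0.0008,0,0,12,0],[0,0,0.0009,0,0,13,0],[0,0,0.0009,0,0,14,0]],
  ],
)

```text
clock: 14.95
position: [0.5083, -0.1714, 0.1118]
orientation: [[-0.841, 0.54, -0.001], [0.54, 0.841, 0.002], [0.002, 0.001, -1.0]]
force: [-0.6, 2.3, 4.8]
width: 0.0153
finger_force: 60.3
```

```bash
python3 s.py
```

```text
14.95 pos [ 0.5083 -0.1714  0.1118] tilt [-0.0011  0.0018] barang 147.3 j [ 11.7  36.7   6.1 111.4  -6.9  32.3  79.7] F [-0.57  2.33  4.76] M [0.662 0.216 0.066] 0.0153 60.3
```

Call:
move_arm(
  steps=[
    [[0,0,0.0001,0,0,1.2,0],[0,0,0.0002,0,0,2.4,0],[0,0,0.0003,0,0,3.6,0],[0,0,0.0004,0,0,4.8,0],[0,0,0.0004,0,0,6,0],[0,0,0.0005,0,0,7.2,0],[0,0,0.0006,0,0,8.4,0],[0,0,0.0007,0,0,9.6,0],[0,0,0.0008,0,0,10.8,0],[0,0,0.0009,0,0,12,0],[0,0,0.0009,0,0,13,0],[0,0,0.0009,0,0,14,0],[0,0,0.0009,0,0,14,0],[0,0,0.0009,0,0,14,0],[0,0,0.0009,0,0,14,0],[0,0,0.0009,0,0,14,0],[0,0,0.0009,0,0,14,0]],
  ],
)

```text
clock: 16.65
position: [0.5093, -0.171, 0.1109]
orientation: [[0.215, 0.977, 0.001], [0.977, -0.215, 0.003], [0.003, -0.0, -1.0]]
force: [2.0, 4.9, 4.0]
width: 0.0148
finger_force: 60.3
```

```bash
python3 s.py
```

```text
16.65 pos [ 0.5093 -0.171   0.1109] tilt [0.0005 0.0026] barang 77.57 j [ -0.9  39.3  25.6 111.8 -28.6  35.2  31. ] F [2.01 4.86 3.97] M [ 1.364 -0.513  0.063] 0.0148 60.3
```

Half a turn is done, with drag at 0.065 N m. Next is back a quarter (about 100° with play), rising along and correcting a 1 mm eccentricity.

Call:
move_arm(
  steps=[
    [[0.0006,0,-0.0001,0,0,-1.2,0],[0.0012,0,-0.0002,0,0,-2.4,0],[0.0013,-0.0001,-0.0003,0,0,-3.6,0],[0.0013,-0.0002,-0.0004,0,0,-4.8,0],[0.0013,-0.0003,-0.0005,0,0,-6,0],[0.0012,-0.0004,-0.0006,0,0,-7.2,0],[0.0012,-0.0005,-0.0006,0,0,-8.4,0],[0.0012,-0.0006,-0.0007,0,0,-9.6,0],[0.0011,-0.0007,-0.0008,0,0,-10.8,0],[0.0011,-0.0008,-0.0009,0,0,-12,0],[0.001,-0.0009,-0.001,0,0,-13.2,0],[0.001,-0.001,-0.0011,0,0,-14.4,0],[0.0009,-0.001,-0.0012,0,0,-15.6,0],[0.0009,-0.0011,-0.0012,0,0,-16.8,0],[0.0008,-0.0012,-0.0013,0,0,-18,0],[0.0007,-0.0012,-0.0014,0,0,-19.2,0],[0.0007,-0.0012,-0.0014,0,0,-20,0],[0.0007,-0.0012,-0.0014,0,0,-20,0],[0.0007,-0.0012,-0.0014,0,0,-20,0],[0.0007,-0.0012,-0.0014,0,0,-20,0]],
  ],
)

```text
clock: 18.65
position: [0.5077, -0.1719, 0.1121]
orientation: [[-0.999, 0.045, 0.0], [0.045, 0.999, -0.0], [-0.0, -0.0, -1.0]]
force: [-0.5, 1.4, 3.8]
width: 0.0153
finger_force: 60.0
```

```bash
python3 s.py
```

```text
18.65 pos [ 0.5077 -0.1719  0.1121] tilt [ 0.0001 -0.0001] barang 177.4 j [ 17.2  36.5  -2.3 111.4   2.5  32.2 100.6] F [-0.49  1.36  3.79] M [ 0.339 -0.114 -0.025] 0.0153 60.0
```

Call:
move_arm(
  steps=[
    [[0,0,0,0,0,0,0],[0,0,0,0,0,0,0],[0,0.0001,0,0,0,1.2,0],[0,0.0002,0,0,0,2.4,0],[0,0.0003,0.0001,0,0,3.6,0],[-0.0001,0.0004,0.0002,0,0,4.8,0],[-0.0001,0.0005,0.0003,0,0,6,0],[-0.0002,0.0006,0.0004,0,0,7.2,0],[-0.0003,0.0007,0.0004,0,0,8.4,0],[-0.0004,0.0008,0.0005,0,0,9.6,0],[-0.0004,0.0009,0.0006,0,0,10.8,0],[-0.0005,0.0009,0.0007,0,0,12,0],[-0.0006,0.001,0.0008,0,0,13,0],[-0.0007,0.001,0.0008,0,0,14,0]],
  ],
)

```text
clock: 20.05
position: [0.5084, -0.1703, 0.1113]
orientation: [[-0.297, 0.955, -0.0], [0.955, 0.297, 0.001], [0.001, -0.0, -1.0]]
force: [0.9, 2.4, 3.0]
width: 0.0147
finger_force: 59.9
```

```bash
python3 s.py
```

```text
20.05 pos [ 0.5084 -0.1703  0.1113] tilt [-0.0004  0.0005] barang 107.27 j [  4.1  37.8  17.4 111.8 -19.6  33.3  51.9] F [0.88 2.4  3.02] M [ 0.49  -0.272  0.097] 0.0147 59.9
```

Call:
move_arm(
  steps=[
    [[0,0.0001,0.0001,0,0,1.2,0],[0,0.0002,0.0002,0,0,2.4,0],[0,0.0003,0.0003,0,0,3.6,0],[-0.0001,0.0004,0.0004,0,0,4.8,0],[-0.0001,0.0005,0.0004,0,0,6,0],[-0.0002,0.0006,0.0005,0,0,7.2,0],[-0.0003,0.0007,0.0006,0,0,8.4,0],[-0.0004,0.0008,0.0007,0,0,9.6,0],[-0.0004,0.0009,0.0008,0,0,10.8,0],[-0.0005,0.0009,0.0009,0,0,12,0],[-0.0006,0.001,0.0009,0,0,13,0],[-0.0007,0.001,0.001,0,0,14,0]],
  ],
)

```text
clock: 21.25
position: [0.5102, -0.1708, 0.1104]
orientation: [[0.796, 0.606, 0.001], [0.606, -0.796, 0.0], [0.001, 0.0, -1.0]]
force: [1.2, 1.5, 2.2]
width: 0.0148
finger_force: 59.8
```

```bash
python3 s.py
```

```text
21.25 pos [ 0.5102 -0.1708  0.1104] tilt [0.0007 0.0003] barang 37.27 j [ -7.7  42.3  37.  111.9 -39.9  39.2   1.5] F [1.19 1.47 2.2 ] M [ 0.448 -0.502  0.025] 0.0148 59.8
```

Call:
move_arm(
  steps=[
    [[0,0.0001,0.0001,0,0,1.2,0],[0,0.0002,0.0002,0,0,2.4,0],[0,0.0003,0.0003,0,0,3.6,0],[-0.0001,0.0004,0.0004,0,0,4.8,0],[-0.0001,0.0005,0.0005,0,0,6,0],[-0.0002,0.0006,0.0006,0,0,7.2,0],[-0.0002,0.0007,0.0007,0,0,8.4,0],[-0.0003,0.0008,0.0008,0,0,9.3,0],[-0.0003,0.0008,0.0008,0,0,10,0],[-0.0003,0.0008,0.0008,0,0,10,0],[-0.0003,0.0008,0.0008,0,0,10,0],[-0.0003,0.0008,0.0008,0,0,10,0],[-0.0003,0.0008,0.0008,0,0,10,0]],
  ],
)

```text
clock: 22.55
position: [0.5104, -0.172, 0.1096]
orientation: [[0.976, -0.217, 0.001], [-0.217, -0.976, 0.0], [0.001, -0.0, -1.0]]
force: [1.8, 1.2, 2.4]
width: 0.0151
finger_force: 60.0
```

```bash
python3 s.py
```

```text
22.55 pos [ 0.5104 -0.172   0.1096] tilt [0.001  0.0001] barang -12.51 j [-14.4  47.4  50.1 112.  -51.5  46.2 -37. ] F [1.84 1.22 2.41] M [ 0.366 -0.958  0.039] 0.0151 60.0
```

Call:
move_arm(
  steps=[
    [[0,-0.0001,-0.0001,0,0,-1.2,0],[0,-0.0002,-0.0002,0,0,-2.4,0],[-0.0001,-0.0003,-0.0003,0,0,-3.6,0],[-0.0001,-0.0004,-0.0004,0,0,-4.8,0],[-0.0002,-0.0005,-0.0005,0,0,-6,0],[-0.0002,-0.0006,-0.0006,0,0,-7.2,0],[-0.0003,-0.0007,-0.0006,0,0,-8.4,0],[-0.0004,-0.0008,-0.0007,0,0,-9.6,0],[-0.0005,-0.0008,-0.0008,0,0,-10.8,0],[-0.0006,-0.0009,-0.0009,0,0,-12,0],[-0.0007,-0.0009,-0.001,0,0,-13.2,0],[-0.0008,-0.0009,-0.0011,0,0,-14.4,0],[-0.0009,-0.001,-0.0012,0,0,-15.6,0],[-0.001,-0.001,-0.0012,0,0,-16.8,0],[-0.0011,-0.001,-0.0013,0,0,-18,0],[-0.0012,-0.001,-0.0014,0,0,-19.2,0],[-0.0012,-0.001,-0.0014,0,0,-20,0],[-0.0012,-0.001,-0.0014,0,0,-20,0],[-0.0012,-0.001,-0.0014,0,0,-20,0],[-0.0012,-0.001,-0.0014,0,0,-20,0]],
  ],
)

```text
clock: 24.55
position: [0.509, -0.1705, 0.1108]
orientation: [[0.045, 0.999, -0.0], [0.999, -0.045, 0.0], [0.0, -0.0, -1.0]]
force: [2.4, 2.6, 1.9]
width: 0.0149
finger_force: 59.9
```

```bash
python3 s.py
```

```text
24.55 pos [ 0.509  -0.1705  0.1108] tilt [-0.      0.0002] barang 87.4 j [  0.4  38.8  23.3 111.8 -26.   34.5  38.2] F [2.42 2.62 1.86] M [ 0.695 -0.721 -0.011] 0.0149 59.9
```

Net half a turn now, torque low. Rather than run into the joint ranges, I'll regrasp half a turn round at this reversal: open, lift clear of the bar and turn back 180°.

Call:
move_arm(
  steps=[
    [[0,0,0,0,0,0,0.03],[0,0,0,0,0,0,0.06],[0,0,0,0,0,0,0.085],[0,0,0,0,0,0,0.085],[0,0,0,0,0,0,0.085],[0,0,-0.01,0,0,0,0.085],[0,0,-0.03,0,0,0,0.085],[0,0,-0.055,0,0,0,0.085],[-0.001,0,-0.065,0,0,0,0.085],[-0.0014,0,-0.065,0,0,-1.6,0.085],[-0.0014,0,-0.065,0,0,-3.2,0.085],[-0.0014,0,-0.065,0,0,-4.8,0.085],[-0.0014,0,-0.065,0,0,-6.4,0.085],[-0.0014,0,-0.065,0,0,-8,0.085],[-0.0014,0,-0.065,0,0,-9.6,0.085],[-0.0014,0,-0.065,0,0,-11.2,0.085],[-0.0014,0,-0.065,0,0,-12.8,0.085],[-0.0014,0,-0.065,0,0,-14.4,0.085],[-0.0014,0,-0.065,0,0,-16,0.085],[-0.0014,0,-0.065,0,0,-17.6,0.085]],
  ],
)

```text
clock: 26.55
position: [0.5086, -0.1723, 0.1759]
orientation: [[-0.997, 0.074, -0.0], [0.074, 0.997, -0.0], [0.0, -0.0, -1.0]]
force: [-0.7, -0.1, -0.6]
width: 0.085
finger_force: 0.0
```

Call:
move_arm(
  steps=[
    [[0,0,0,0,0,-1.6,0.085],[0,0,0,0,0,-3.2,0.085],[0,0,0,0,0,-4.8,0.085],[0,0,0,0,0,-6.4,0.085],[0,0,0,0,0,-8,0.085],[0,0,0,0,0,-9.6,0.085],[0,0,0,0,0,-11.2,0.085],[0,0,0,0,0,-12.8,0.085],[0,0,0,0,0,-14.4,0.085],[0,0,0,0,0,-16,0.085],[0,0,0,0,0,-17.4,0.085],[0,0,0,0,0,-18.4,0.085],[0,0,0,0,0,-18.4,0.085],[0,0,0,0,0,-18.4,0.085],[0,0,0,0,0,-18.4,0.085]],
  ],
)

```text
clock: 28.05
position: [0.5086, -0.1725, 0.1758]
orientation: [[-0.047, -0.999, -0.0], [-0.999, 0.047, -0.0], [0.0, 0.0, -1.0]]
force: [-0.8, 0.4, -0.6]
width: 0.085
finger_force: 0.0
```

```bash
python3 s.py; python3 - <<'E'
from h import *
c=read_camera("wrist"); X,uv=cloud(c)
ok=(X[:,2]>.118)&(X[:,2]<.148)&(np.hypot(X[:,0]-.509,X[:,1]+.172)<.1); Q=X[ok]
print(len(Q), cv2.minAreaRect(Q[:,:2].astype(np.float32)*1000), Q[:,2].max())
E
```

```text
28.05 pos [ 0.5086 -0.1725  0.1758] tilt [-0.0004 -0.0005] barang -92.67 j [ 37.7  34.3 -33.3 107.8  25.7  45.6 167.9] F [-0.77  0.44 -0.56] M [-0.024  0.034  0.014] 0.085 0.0
3862 ((509.11834716796875, -172.944091796875), (154.69749450683594, 16.02176856994629), 85.14823150634766) 0.14277216177781427
```

The wrench stands at 85.1°. I'll trim the yaw by 2.2° clockwise, descend and grip.

Call:
move_arm(
  steps=[
    [[0,-0.0005,0.015,0,0,0.44,0.085],[0,-0.0005,0.035,0,0,0.44,0.085],[0,-0.0005,0.053,0,0,0.44,0.085],[0,-0.0005,0.061,0,0,0.44,0.085],[0,-0.0005,0.0645,0,0,0.44,0.085],[0,-0.0005,0.0645,0,0,0.44,0.085],[0,-0.0005,0.0645,0,0,0.44,0.085],[0,-0.0005,0.0645,0,0,0.44,0.05],[0,-0.0005,0.0645,0,0,0.44,0.02],[0,-0.0005,0.0645,0,0,0.44,0],[0,-0.0005,0.0645,0,0,0.44,0],[0,-0.0005,0.0645,0,0,0.44,0],[0,-0.0005,0.0645,0,0,0.44,0],[0,-0.0005,0.0645,0,0,0.44,0]],
  ],
)

```text
clock: 29.5
position: [0.5094, -0.1722, 0.1116]
orientation: [[-0.083, -0.997, 0.0], [-0.997, 0.083, -0.0], [0.0, -0.0, -1.0]]
force: [-0.0, 0.3, 3.0]
width: 0.0156
finger_force: 59.4
```

```bash
python3 s.py
```

```text
29.5 pos [ 0.5094 -0.1722  0.1116] tilt [ 0.0002 -0.0001] barang -94.75 j [ 34.5  39.3 -28.9 110.7  30.1  37.6 162. ] F [-0.03  0.35  3.  ] M [ 0.015  0.095 -0.024] 0.0156 59.4
```

Call:
move_arm(
  steps=[
    [[0,0,0,0,0,1,0],[0,0,0.0001,0,0,2,0],[0,0,0.0002,0,0,3,0],[0,0,0.0002,0,0,4,0],[0,0,0.0003,0,0,5,0],[0,0,0.0004,0,0,6,0],[0,0,0.0004,0,0,7,0],[0,0,0.0005,0,0,8,0],[0,0,0.0006,0,0,9,0],[0,0,0.0007,0,0,10,0],[0,0,0.0007,0,0,11,0]],
  ],
)

```text
clock: 30.6
position: [0.5091, -0.1721, 0.111]
orientation: [[-0.865, -0.501, -0.001], [-0.501, 0.865, -0.0], [0.0, 0.0, -1.0]]
force: [-1.6, 0.4, 3.5]
width: 0.0147
finger_force: 59.5
```

```bash
cat > m.py <<'E'
from h import *
a=[]
for i in range(4):
    o=get_obs(); a.append(np.r_[o["force"],o["moment"]]); 
    if i<3: read_camera("scene")
a=np.array(a); R=o["orientation"]
print(o["clock"],"pos",o["position"].round(4),"bar",np.degrees(np.arctan2(R[1,0],R[0,0])).round(2),"j7",o["joints"][6].round(1),"F",a.mean(0)[:3].round(1),"Mz",a.mean(0)[5].round(3),a[:,5].round(3))
E
python3 m.py
```

```text
30.75 pos [ 0.5091 -0.172   0.1109] bar -149.64 j7 121.6 F [-1.4  0.5  4.6] Mz 0.024 [ 0.124  0.049 -0.015 -0.062]
```

Call:
move_arm(
  steps=[
    [[0,0,0.0001,0,0,1,0],[0,0,0.0002,0,0,2,0],[0,0,0.0002,0,0,3,0],[0,0,0.0003,0,0,4,0],[0,0,0.0004,0,0,5,0],[0,0,0.0004,0,0,6,0],[0,0,0.0005,0,0,7,0],[0,0,0.0006,0,0,8,0],[0,0,0.0006,0,0,9,0],[0,0,0.0007,0,0,10,0]],
  ],
)

```text
clock: 31.75
position: [0.5091, -0.1717, 0.1102]
orientation: [[-0.941, 0.339, -0.001], [0.339, 0.941, 0.001], [0.001, 0.0, -1.0]]
force: [-1.4, 1.9, 5.9]
width: 0.0151
finger_force: 59.9
```

```bash
sed -i 's/range(4)/range(5)/;s/i<3/i<4/' m.py; python3 m.py
```

```text
31.95 pos [ 0.5091 -0.1716  0.1102] bar 160.39 j7 86.5 F [-1.8  1.4  6.1] Mz 0.005 [ 0.142  0.025 -0.06  -0.003 -0.078]
```

Call:
move_arm(
  steps=[
    [[0,0,0,0,0,0.4,0],[0,0,0,0,0,0.8,0],[0,0,0,0,0,1.2,0]],
  ],
)

```text
clock: 32.25
position: [0.5091, -0.1716, 0.1101]
orientation: [[-0.901, 0.433, -0.001], [0.433, 0.901, 0.001], [0.001, 0.001, -1.0]]
force: [-1.7, 2.3, 5.1]
width: 0.0153
finger_force: 59.8
```

```bash
python3 m.py
```

```text
32.45 pos [ 0.5091 -0.1716  0.1101] bar 154.4 j7 82.4 F [-2.   1.5  5.8] Mz 0.034 [ 0.087  0.069  0.017  0.036 -0.042]
```

Call:
move_arm(
  steps=[
    [[0,0,0,0,0,0.4,0],[0,0,0.0001,0,0,0.8,0]],
  ],
)

```text
clock: 32.65
position: [0.5091, -0.1716, 0.1101]
orientation: [[-0.869, 0.495, -0.001], [0.495, 0.869, 0.001], [0.001, 0.001, -1.0]]
force: [-1.3, 1.8, 6.6]
width: 0.0153
finger_force: 60.0
```

```bash
python3 m.py
```

```text
32.85 pos [ 0.5091 -0.1715  0.1101] bar 150.4 j7 79.6 F [-1.7  1.4  6.4] Mz 0.01 [ 0.076  0.042 -0.015 -0.023 -0.031]
```

Call:
move_arm(
  steps=[
    [[0,0,0,0,0,0.4,0],[0,0,0,0,0,0.8,0]],
  ],
)

```text
clock: 33.05
position: [0.5091, -0.1716, 0.11]
orientation: [[-0.832, 0.554, -0.001], [0.554, 0.832, 0.001], [0.001, 0.001, -1.0]]
force: [-0.4, 0.8, 5.5]
width: 0.0151
finger_force: 59.8
```

```bash
python3 m.py
```

```text
33.25 pos [ 0.5091 -0.1715  0.11  ] bar 146.4 j7 76.8 F [-0.9  1.3  5.9] Mz 0.065 [0.081 0.132 0.026 0.074 0.011]
```

Call:
move_arm(
  steps=[
    [[0,0,0,0,0,0.4,0],[0,0,0.0001,0,0,0.8,0]],
  ],
)

```text
clock: 33.45
position: [0.5092, -0.1715, 0.11]
orientation: [[-0.792, 0.611, -0.001], [0.611, 0.792, 0.001], [0.001, 0.001, -1.0]]
force: [-1.5, 1.0, 6.5]
width: 0.015
finger_force: 60.0
```

```bash
python3 m.py
```

```text
33.65 pos [ 0.5092 -0.1715  0.11  ] bar 142.4 j7 74.1 F [-1.7  1.3  6.1] Mz 0.041 [ 0.144  0.08  -0.003  0.002 -0.019]
```

Call:
move_arm(
  steps=[
    [[0,0,0,0,0,0.4,0],[0,0,0.0001,0,0,0.8,0]],
  ],
)

```text
clock: 33.85
position: [0.5092, -0.1715, 0.1099]
orientation: [[-0.747, 0.665, -0.0], [0.665, 0.747, 0.001], [0.001, 0.0, -1.0]]
force: [-1.9, 1.5, 7.5]
width: 0.0155
finger_force: 60.0
```

```bash
python3 m.py
```

```text
34.05 pos [ 0.5092 -0.1715  0.1099] bar 138.4 j7 71.3 F [-1.7  1.4  6.7] Mz 0.048 [0.096 0.044 0.056 0.013 0.033]
```

Call:
move_arm(
  steps=[
    [[0,0,0,0,0,0.4,0],[0,0,0,0,0,0.8,0]],
  ],
)

```text
clock: 34.25
position: [0.5092, -0.1715, 0.1099]
orientation: [[-0.699, 0.715, -0.001], [0.715, 0.699, 0.001], [0.001, 0.0, -1.0]]
force: [-2.1, 1.7, 6.6]
width: 0.0153
finger_force: 59.9
```

```bash
python3 m.py
```

```text
34.45 pos [ 0.5092 -0.1715  0.1098] bar 134.41 j7 68.6 F [-1.6  1.3  6.5] Mz 0.035 [ 0.047 -0.009  0.076  0.016  0.046]
```

Call:
move_arm(
  steps=[
    [[0,0,0,0,0,0.4,0],[0,0,0.0001,0,0,0.8,0]],
  ],
)

```text
clock: 34.65
position: [0.5092, -0.1715, 0.1098]
orientation: [[-0.647, 0.762, -0.0], [0.762, 0.647, 0.001], [0.001, 0.0, -1.0]]
force: [-1.4, 2.1, 6.5]
width: 0.0149
finger_force: 60.0
```

```bash
python3 m.py
```

```text
34.85 pos [ 0.5092 -0.1715  0.1098] bar 130.41 j7 65.8 F [-1.3  1.5  6.3] Mz 0.043 [ 0.106  0.04   0.042 -0.016  0.043]
```

Call:
move_arm(
  steps=[
    [[0,0,0,0,0,0.4,0],[0,0,0,0,0,0.8,0]],
  ],
)

```text
clock: 35.05
position: [0.5092, -0.1715, 0.1098]
orientation: [[-0.592, 0.806, -0.0], [0.806, 0.592, 0.001], [0.001, 0.0, -1.0]]
force: [-1.5, 2.5, 5.9]
width: 0.0149
finger_force: 59.8
```

```bash
python3 m.py
```

```text
35.25 pos [ 0.5092 -0.1714  0.1097] bar 126.41 j7 63.0 F [-1.4  1.7  6.1] Mz 0.031 [ 0.098  0.023  0.036 -0.052  0.049]
```

Call:
move_arm(
  steps=[
    [[0,0,0,0,0,0.4,0],[0,0,0.0001,0,0,0.8,0]],
  ],
)

```text
clock: 35.45
position: [0.5093, -0.1714, 0.1097]
orientation: [[-0.535, 0.845, -0.0], [0.845, 0.535, 0.001], [0.001, 0.0, -1.0]]
force: [-1.2, 1.7, 6.8]
width: 0.0153
finger_force: 60.0
```

```bash
python3 m.py
```

```text
35.65 pos [ 0.5093 -0.1714  0.1097] bar 122.41 j7 60.3 F [-1.4  1.7  6.5] Mz 0.015 [ 0.056 -0.008  0.012  0.004  0.013]
```

Call:
move_arm(
  steps=[
    [[0,0,0,0,0,0.4,0],[0,0,0,0,0,0.8,0]],
  ],
)

```text
clock: 35.85
position: [0.5093, -0.1714, 0.1097]
orientation: [[-0.475, 0.88, -0.0], [0.88, 0.475, 0.001], [0.001, 0.0, -1.0]]
force: [-0.8, 2.3, 6.1]
width: 0.0149
finger_force: 59.8
```

```bash
python3 m.py
```

```text
36.05 pos [ 0.5093 -0.1714  0.1096] bar 118.41 j7 57.5 F [-1.4  1.9  5.9] Mz 0.027 [ 0.015  0.05  -0.008  0.023  0.055]
```

Call:
move_arm(
  steps=[
    [[0,0,0,0,0,0.4,0],[0,0,0.0001,0,0,0.8,0]],
  ],
)

```text
clock: 36.25
position: [0.5093, -0.1714, 0.1096]
orientation: [[-0.412, 0.911, -0.0], [0.911, 0.412, 0.001], [0.001, 0.0, -1.0]]
force: [-1.7, 1.2, 7.4]
width: 0.0152
finger_force: 60.0
```

```bash
python3 m.py
```

```text
36.45 pos [ 0.5093 -0.1714  0.1096] bar 114.41 j7 54.7 F [-0.9  1.8  7. ] Mz 0.019 [ 0.045  0.06   0.038 -0.059  0.014]
```

Call:
move_arm(
  steps=[
    [[0,0,0,0,0,0.4,0],[0,0,0,0,0,0.8,0]],
  ],
)

```text
clock: 36.65
position: [0.5093, -0.1714, 0.1095]
orientation: [[-0.348, 0.938, -0.0], [0.938, 0.348, 0.001], [0.001, 0.0, -1.0]]
force: [0.2, 1.5, 5.9]
width: 0.0152
finger_force: 59.8
```

```bash
python3 m.py
```

```text
36.85 pos [ 0.5093 -0.1714  0.1095] bar 110.41 j7 52.0 F [-1.1  1.8  6.3] Mz 0.038 [0.046 0.023 0.036 0.001 0.083]
```

Call:
move_arm(
  steps=[
    [[0,0,0,0,0,0.4,0],[0,0,0,0,0,0.8,0]],
  ],
)

```text
clock: 37.05
position: [0.5094, -0.1714, 0.1095]
orientation: [[-0.281, 0.96, -0.0], [0.96, 0.281, 0.001], [0.001, 0.0, -1.0]]
force: [-0.9, 1.2, 5.8]
width: 0.0154
finger_force: 59.8
```

```bash
python3 m.py
```

```text
37.25 pos [ 0.5094 -0.1714  0.1095] bar 106.41 j7 49.2 F [-1.2  1.8  5.5] Mz 0.009 [ 0.069 -0.01   0.039 -0.028 -0.022]
```

Call:
move_arm(
  steps=[
    [[0,0,0,0,0,0.4,0],[0,0,0.0001,0,0,0.8,0]],
  ],
)

```text
clock: 37.45
position: [0.5094, -0.1713, 0.1094]
orientation: [[-0.214, 0.977, -0.0], [0.977, 0.214, 0.001], [0.001, 0.0, -1.0]]
force: [-1.5, 2.0, 6.1]
width: 0.0149
finger_force: 59.9
```

```bash
python3 m.py
```

```text
37.65 pos [ 0.5094 -0.1713  0.1094] bar 102.41 j7 46.4 F [-1.4  1.7  5.9] Mz 0.015 [-0.021  0.047 -0.015  0.04   0.023]
```

Call:
move_arm(
  steps=[
    [[0,0,0,0,0,0.4,0],[0,0,0,0,0,0.8,0]],
  ],
)

```text
clock: 37.85
position: [0.5094, -0.1713, 0.1094]
orientation: [[-0.145, 0.989, -0.0], [0.989, 0.145, 0.001], [0.001, -0.0, -1.0]]
force: [-1.0, 1.9, 5.6]
width: 0.0151
finger_force: 59.7
```

```bash
python3 m.py
```

```text
38.05 pos [ 0.5094 -0.1713  0.1094] bar 98.41 j7 43.6 F [-0.9  1.7  5.5] Mz 0.032 [ 0.053  0.011  0.061  0.037 -0.002]
```

Call:
move_arm(
  steps=[
    [[0,0,0,0,0,0.4,0],[0,0,0.0001,0,0,0.8,0]],
  ],
)

```text
clock: 38.25
position: [0.5095, -0.1714, 0.1093]
orientation: [[-0.074, 0.997, -0.0], [0.997, 0.074, 0.001], [0.001, -0.0, -1.0]]
force: [-1.5, 2.2, 6.7]
width: 0.0154
finger_force: 59.9
```

```bash
python3 m.py
```

```text
38.45 pos [ 0.5094 -0.1714  0.1093] bar 94.33 j7 40.8 F [-1.1  2.6  6.3] Mz 0.049 [0.09  0.077 0.03  0.045 0.001]
```

Call:
move_arm(
  steps=[
    [[0,0,0,0,0,0.3,0],[0,0,0,0,0,0.6,0]],
  ],
)

```text
clock: 38.65
position: [0.5095, -0.1714, 0.1093]
orientation: [[-0.022, 1.0, -0.0], [1.0, 0.022, 0.001], [0.001, -0.0, -1.0]]
force: [-0.8, 2.0, 6.5]
width: 0.0151
finger_force: 59.8
```

```bash
python3 m.py
```

```text
38.85 pos [ 0.5095 -0.1714  0.1093] bar 91.34 j7 38.7 F [-0.6  1.7  6. ] Mz 0.044 [ 0.037  0.122  0.009 -0.     0.051]
```

Call:
move_arm(
  steps=[
    [[0,0,0,0,0,0.4,0],[0,0,0,0,0,0.8,0]],
  ],
)

```text
clock: 39.05
position: [0.5095, -0.1714, 0.1092]
orientation: [[0.048, 0.999, -0.0], [0.999, -0.048, 0.001], [0.001, -0.0, -1.0]]
force: [0.5, 1.7, 5.4]
width: 0.0151
finger_force: 59.7
```

```bash
python3 m.py
```

```text
39.25 pos [ 0.5095 -0.1714  0.1092] bar 87.34 j7 35.9 F [-0.4  2.   5.3] Mz 0.082 [0.12  0.083 0.117 0.04  0.049]
```

Call:
move_arm(
  steps=[
    [[0,0,0,0,0,0.4,0],[0,0,0.0001,0,0,0.7,0]],
  ],
)

```text
clock: 39.45
position: [0.5095, -0.1715, 0.1092]
orientation: [[0.11, 0.994, 0.0], [0.994, -0.11, 0.001], [0.001, -0.0, -1.0]]
force: [-1.0, 2.6, 6.8]
width: 0.015
finger_force: 59.9
```

```bash
python3 m.py
```

```text
39.65 pos [ 0.5095 -0.1714  0.1092] bar 83.74 j7 33.3 F [-0.6  2.5  6.2] Mz 0.032 [0.053 0.003 0.008 0.043 0.05 ]
```

Call:
move_arm(
  steps=[
    [[0,0,0,0,0,0.4,0],[0,0,0,0,0,0.8,0]],
  ],
)

```text
clock: 39.85
position: [0.5095, -0.1714, 0.1091]
orientation: [[0.179, 0.984, -0.0], [0.984, -0.179, 0.001], [0.001, -0.0, -1.0]]
force: [-0.5, 2.1, 5.9]
width: 0.0149
finger_force: 59.7
```

```bash
python3 m.py
```

```text
40.05 pos [ 0.5095 -0.1714  0.1091] bar 79.74 j7 30.5 F [-0.3  2.4  5.5] Mz 0.049 [ 0.125  0.093  0.044  0.015 -0.03 ]
```

Call:
move_arm(
  steps=[
    [[0,0,0,0,0,0.4,0],[0,0,0.0001,0,0,0.8,0]],
  ],
)

```text
clock: 40.25
position: [0.5095, -0.1715, 0.109]
orientation: [[0.248, 0.969, 0.0], [0.969, -0.248, 0.001], [0.001, -0.0, -1.0]]
force: [-0.4, 3.5, 6.6]
width: 0.0152
finger_force: 59.9
```

```bash
python3 m.py
```

```text
40.45 pos [ 0.5096 -0.1715  0.1091] bar 75.68 j7 27.6 F [-0.3  3.1  6. ] Mz 0.057 [0.058 0.052 0.039 0.041 0.095]
```

Call:
move_arm(
  steps=[
    [[0,0,0,0,0,0.4,0],[0,0,0,0,0,0.8,0]],
  ],
)

```text
clock: 40.65
position: [0.5096, -0.1715, 0.109]
orientation: [[0.315, 0.949, 0.0], [0.949, -0.315, 0.001], [0.001, -0.0, -1.0]]
force: [-0.9, 3.0, 5.5]
width: 0.0153
finger_force: 59.7
```

```bash
python3 m.py
```

```text
40.85 pos [ 0.5095 -0.1715  0.109 ] bar 71.68 j7 24.8 F [0.  2.9 5.5] Mz 0.034 [ 0.07  -0.01   0.021  0.065  0.025]
```

Call:
move_arm(
  steps=[
    [[0,0,0,0,0,0.4,0],[0,0,0.0001,0,0,0.7,0]],
  ],
)

```text
clock: 41.05
position: [0.5096, -0.1716, 0.1089]
orientation: [[0.373, 0.928, 0.0], [0.928, -0.373, 0.001], [0.001, -0.0, -1.0]]
force: [0.2, 3.1, 5.6]
width: 0.0155
finger_force: 59.9
```

```bash
python3 m.py
```

```text
41.25 pos [ 0.5096 -0.1716  0.109 ] bar 68.15 j7 22.3 F [0.3 3.7 5.8] Mz 0.023 [ 0.066  0.046 -0.002  0.006 -0.001]
```

Call:
move_arm(
  steps=[
    [[0.0002,0,0,0,0,0.4,0],[0.0003,0,0.0001,0,0,0.7,0]],
  ],
)

```text
clock: 41.45
position: [0.5097, -0.1715, 0.1089]
orientation: [[0.429, 0.903, 0.0], [0.903, -0.429, 0.001], [0.001, -0.0, -1.0]]
force: [-0.1, 3.0, 6.9]
width: 0.0152
finger_force: 59.9
```

```bash
python3 m.py
```

```text
41.65 pos [ 0.5097 -0.1715  0.1089] bar 64.64 j7 19.8 F [-0.5  3.1  6.3] Mz 0.04 [0.04  0.057 0.061 0.021 0.021]
```

Call:
move_arm(
  steps=[
    [[0,0,0,0,0,0.4,0],[0.0001,0,0,0,0,0.7,0]],
  ],
)

```text
clock: 41.85
position: [0.5097, -0.1715, 0.1089]
orientation: [[0.484, 0.875, 0.0], [0.875, -0.484, 0.0], [0.0, -0.0, -1.0]]
force: [-0.4, 3.4, 5.2]
width: 0.0153
finger_force: 59.8
```

```bash
python3 m.py
```

```text
42.05 pos [ 0.5097 -0.1715  0.1089] bar 61.14 j7 17.2 F [-0.3  2.9  5.8] Mz 0.047 [ 0.121  0.065  0.055  0.019 -0.025]
```

Call:
move_arm(
  steps=[
    [[0,0,0,0,0,0.4,0],[0,0,0.0001,0,0,0.7,0]],
  ],
)

```text
clock: 42.25
position: [0.5098, -0.1716, 0.1088]
orientation: [[0.536, 0.844, 0.0], [0.844, -0.536, 0.0], [0.0, 0.0, -1.0]]
force: [0.3, 2.8, 7.1]
width: 0.0155
finger_force: 60.0
```

```bash
python3 m.py
```

```text
42.45 pos [ 0.5098 -0.1716  0.1089] bar 57.65 j7 14.7 F [-0.   2.9  6.4] Mz 0.143 [0.136 0.132 0.144 0.167 0.136]
```

The torque jumped to a steady 0.143 N m with no relaxation, so the tap has bottomed. I'll stop, release and lift straight off.

Call:
move_arm(
  steps=[
    [[0,0,0,0,0,0,0],[0,0,0,0,0,0,0.02],[0,0,0,0,0,0,0.05],[0,0,0,0,0,0,0.085],[0,0,0,0,0,0,0.085],[0,0,0,0,0,0,0.085],[0,0,-0.01,0,0,0,0.085],[0,0,-0.03,0,0,0,0.085],[0,0,-0.06,0,0,0,0.085],[0,0,-0.09,0,0,0,0.085],[0,0,-0.11,0,0,0,0.085],[0,0,-0.11,0,0,0,0.085],[0,0,-0.11,0,0,0,0.085]],
  ],
)

```text
clock: 43.75
position: [0.5095, -0.1716, 0.2191]
orientation: [[0.534, 0.846, 0.001], [0.846, -0.534, 0.0], [0.001, 0.001, -1.0]]
force: [0.1, 0.2, -0.9]
width: 0.0851
finger_force: 0.0
```

```bash
python3 s.py; python3 - <<'E'
from h import *
c=read_camera("wrist"); X,uv=cloud(c)
ok=(X[:,2]>.115)&(X[:,2]<.15)&(np.hypot(X[:,0]-.509,X[:,1]+.172)<.1); Q=X[ok]
print(len(Q), cv2.minAreaRect(Q[:,:2].astype(np.float32)*1000), Q[:,2].max(), np.percentile(Q[:,2],95))
a=read_camera("scene"); b=read_camera("side"); save(a,"f1.png",(270,190,160,110),2.5); save(b,"f2.png",(270,180,160,110),2.5)
cv2.imwrite("pics/f.png",np.hstack([cv2.imread("pics/f1.png"),cv2.imread("pics/f2.png")]))
E
```

```text
43.75 pos [ 0.5095 -0.1716  0.2191] tilt [0.0009 0.0002] barang 57.75 j [ -8.4  31.9  36.8 106.5 -24.6  49.7   8.2] F [ 0.14  0.25 -0.91] M [-0.024  0.032 -0.027] 0.0851 0.0
2600 ((509.400146484375, -171.27932739257812), (155.785888671875, 16.038463592529297), 65.87994384765625) 0.14013598907173822 0.13894060036025835
```

View pics/f.png

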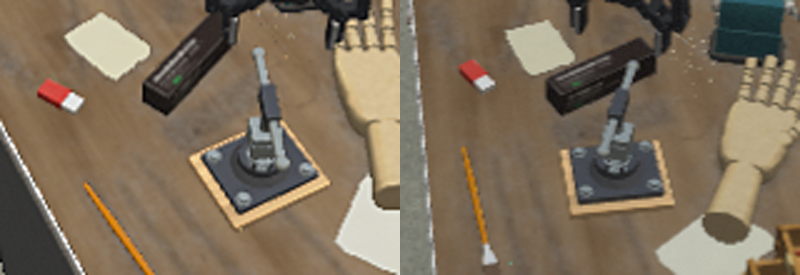

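The wrench stands upright and seated on the tap at crop (265,120) in scene and (618,120) in side. The gripper is clear and the neighbouring things are in place. I'll hand it in.

```bash
python3 -c "
from workcell import *
print(close_job())"
```

```text
the job is handed in; nothing more can be done
None
```

I worked the tap down in the rhythm you asked for and stopped when I felt it bottom (torque about 0.14 N m, just over one turn in), then left the wrench standing seated on the tap; the job is handed in at about 44 s, with one regrasp at the second back-turn and no result reported back.

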